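# Clear the drilling fixture and hold a vee block in its corner

## Robot

A 6-joint arm with a two-finger parallel gripper is mounted at the origin on a cart in front of the work surface, level with it; the furniture and walls round the work are solid. World frame = base frame: x ahead of the robot, y to its left, z up, the work surface at z = 0. Lengths are in mm, angles in rad, forces in N, time in s.
With the tool pointing down it reaches from about 350 to 975 mm from the base axis. Payload 7.1 kg.
Tool frame: the origin (TCP) lies at the very end of the fingers, on their centre line; the grasp point (between the pads) lies ctrl.hold_point_z behind it (ctrl.hold_point_z is the distance from the TCP to the grasp point, in mm); z points along the fingers, y is the line along which they close (so a half turn about z gives the same grasp; the last joint's range is limited). The gripper opens to 88 mm and grips with 3 to 60 N. Pads are 20 mm wide; open, the fingers measure 115 mm over their backs; the gripper's body (75 mm by 178 mm) begins 61 mm behind the grasp point.
Start: joints at [-1.337, 0.423, 1.63, -0, 1.089, -0.019], TCP at [156.341, -605.113, 222.675] pointing down, gripper open.
Joint ranges: [-3, 3], [-0.9, 2.11], [0.09, 2.58], [-1.31, 4.45], [0.11, 2.69], [-2.54, 2.54]. Speed limits (rad/s): [2.39, 2.39, 3.01, 3.14, 3.14, 3.14].

## Interface

Orientations are given as a rotation vector (axis times angle).
In Python, from workcell import ctrl gives the robot as it stands. The module is installed in compiled form; this text tells all that it offers.
- The arm moves only by the shell command python3 -m creep 'ROWS'. ROWS is JSON, a list of rows, each an object with "translation": the shift along the tool's x, y, z in mm, a list of three; "angular": the turn, a rotation vector about the tool's x, y, z in rad, a list of three; "jaw": the opening, from 0 (shut) to 1 (fully open). A call has exactly 8 rows; each row is the pose to reach, as a shift and turn from the pose commanded when the call began, along the tool's axes at that moment; what a row does not reach only later rows make up. A row lasts 1/8 s, in which the tool goes at most 62.5 mm and 10.7 degrees, less where a joint would pass 70% of its speed; a pose out of reach is approached as far as the arm can. A call with a gripper value outside its range is refused whole. The fingers move at their own pace and stop on an object; the grip force is fixed at half the most. Time passes only in rows, so rows that repeat a pose let the fingers close, or fill a call up. It gives the time, the measured TCP pose, the force, the opening and the grip force at its end, in the units of the state.
- ctrl.get_obs(): the state, without advancing time (a new reading comes with each control period).
- ctrl.get_image(name): name is "scene" or "top" or "wrist"; returns the picture (384x512x3 uint8, red, green, blue); there is no depth.
- ctrl.camera_info(name): a dict with "camera_matrix" (3x3 intrinsics, pixels), "world_from_camera" (4x4, takes a point from camera to world coordinates). Camera axes: x right, y up, looking along -z (the intrinsics and any distortion apply to the point x, -y, -z); pixel columns grow to the right and rows downward; lengths in mm; the calibration is good to about 2 mm. A picture is of the moment at which its call begins: read the wrist's pose just before it. camera_info takes no time and is no camera call; for the wrist camera it gives the pose at the moment of the call.
- ctrl.close_job(): hands the job in; it is judged then, once.
Trained networks look in the newest picture that a camera, given by its name, has taken for a name from the list of things; names that differ only in an ending like _2 or _b are one class to them, and where a whole thing is asked for, a point or a joint stands for the part that bears it (a point fixed in the world has none). Each returns a list of dicts, best first, with "score" (0 to 1); they miss things now and then, are a little off and sometimes report something else, mostly with a low value. They report only what shows in the picture. A call takes as long as a camera call. They do not tell look-alikes from the thing itself.
- ctrl.look_for(camera, label): "rect" ([left, top, right, bottom] in pixels, round what is visible of it).
The state is a dict: "t": time; "qpos": joint angles; "qvel": joint speeds; "joint_torque": joint torques, N m; "ee_pos": TCP position; "orientation": TCP orientation; "ft_force": force on the tool from outside, world axes, zero at the start; "moment": the same for the moment, N m; "width": finger opening in mm; "grasp_force": force on a finger pad.
Only numpy, scipy, OpenCV 4.12 (cv2) and the standard library are available. Lean on these libraries where they do the work, as an engineer would, in place of code of your own. Each camera call takes 0.05 s, during which the arm holds its last target. There are 200 camera calls.

## Task

A stray nut was left on the drilling fixture: take it off and leave it in the round parts dish. Then stand the vee block on the fixture's seat plate, vee upward and running along the fence, with its side flush against the fence and its end against the end stop, and hold it there with one diagonal push of the fingers, down onto the seat and into the fence together, about 15 N each way, once it lies home. The program finishes while still pushing; leave the gear and the piston where they are.

Things in the scene. Friction and masses are not known exactly. Their poses are not given: they have to be found in the camera images.
- fixture: drilling fixture, screwed to the bench (it cannot move): dark steel base 150 (x) by 200 (y) by 10 mm with a bright seat plate, an aluminium fence bar and an aluminium stop block fixed on it. Origin: centre of the base's underside. Its x axis points at the fence, which stands along the far side of the base; the stop block stands at the end toward -y. In this frame the seat plate's top is at z = 16 mm and spans x = -65 to 36 mm, y = -55 to 85 mm
- seat: the bright flat seat plate of the fixture, 101 x 140 mm, 6 mm thick; its top is 16 mm above the bench. Its origin lies 10 mm above the fixture's origin, same axes
- fence: the fence: aluminium bar 22 mm thick, 180 mm long; its working face is the plane x = 40 mm of the fixture's frame, facing -x, and its top is at z = 44 mm (28 mm above the seat). Its origin lies 10 mm above the fixture's origin, same axes
- end_stop: the end stop: aluminium block 60 mm (x = -30 to 30 mm of the fixture's frame) by 22 mm; its working face is the plane y = -55 mm of the fixture's frame, facing +y, and its top is at z = 36 mm (20 mm above the seat). Its origin lies 10 mm above the fixture's origin, same axes
- corner (a point): the corner of the fixture where the planes of fence face, stop face and seat top meet; axes as the fixture's. A block lying fully home has its centre 25 mm toward -x and 30 mm toward +y from here
- vee_block: grey steel vee block standing on the bench, 60 (x) by 50 (y) by 40 (z) mm, about 0.5 kg. Origin: centre of its underside, z up. A 90 degree vee is cut into its top along its x axis, midway across y, 36 mm wide at the top and 17 mm deep; its two 50-mm-apart sides (facing +y and -y) are plain and flat, good to grip. Either end may face the stop
- nut: stray steel M24 hexagon nut lying flat on the seat plate, 36 mm across its flats (two of them face its +x and -x), 41 mm over the corners along its y, 19 mm high, 0.11 kg. Origin: centre of its underside
- dish: round open steel parts dish, fixed to the bench by its magnet, 144 mm wide at the rim and 28 mm high, inner floor 4 mm above the bench and about 114 mm wide. Origin: centre of its underside
- toggle_clamp: toggle clamp fixed to the bench behind the vee block, an obstacle not to be used: it covers about x = 0.58 to 0.74, y = 0.06 to 0.30 m of the bench, its lever rising to 130 mm; carry things over or in front of it
- gear: loose steel gear wheel, 66 mm wide and 26 mm high, a bystander. Origin: centre of its underside
- piston: loose aluminium piston standing upright, 54 mm wide and 52 mm high, a bystander. Origin: centre of its underside
Not all that is in view belongs to the job. There is more than one size of the vee_block; the job needs the larger.

How it is judged (in metres and radians):
On the way:
1. the nut lies released in the dish, the vee block still off the fixture (horizontal distance between nut and dish below 0.055 m and height (world z) of nut below 0.025 m and contact force between the fingers and nut below 0.1 N and linear speed of nut below 0.02 m/s and horizontal distance between vee_block and corner above 0.12 m), for 0.2 s.
At the end, for the whole second after the job is handed in: Nut in the dish. Vee block upright on the seat (2.5 mm, 3 degrees), vee along the fence, within 3 mm of the fence and 3.5 mm of the stop, at rest; the fingers push it with over 3 N, it presses the fence with over 2 N and the seat with over 9 N, weight (up to 6 N) included, through the last second (horizontal distance between nut and dish below 0.055 m and height (world z) of nut below 0.025 m and x of vee_block in the frame of fixture above 0.012 m and y of vee_block in the frame of fixture below -0.0215 m and z of vee_block in the frame of fixture between 0.013 and 0.0185 m and angle between vee_block's own z axis and vertical below 0.05 rad and angle between the x axis of vee_block and the y axis of fixture, either way round below 0.05 rad and linear speed of vee_block below 0.01 m/s and contact force between vee_block and fence above 2 N and contact force between vee_block and seat above 9 N and contact force between the fingers and vee_block above 3 N); the arm keeps its last pose, push and grip.
It fails at once if the gear is moved (distance of gear from where it was at the start of the episode above 0.02 m).
It fails at once if the piston is moved (distance of piston from where it was at the start of the episode above 0.02 m).
It also fails if it takes over 72 s, if anything falls off the work surface, if the arm or the gripper's body presses on something with over 40 N, if the wrist force passes 120 N, or if a joint passes its speed limit or range.

## Working session

There is one attempt and no reset: what is moved stays moved. The work goes in short steps, Python scripts to look and compute and a shell command to move; the robot and the scene stay as the last step left them, time stands still between calls to the robot, and variables do not carry over. Pictures are saved under pics/ and viewed, at most 10 in all, crops included, and the job is handed in when it is done.

```bash
mkdir -p pics; cat > h.py <<'E'
from workcell import ctrl
import numpy as np, cv2
from scipy.spatial.transform import Rotation as R
def ray(name,uv,z):
    c=ctrl.camera_info(name);K=np.array(c["camera_matrix"]);T=np.array(c["world_from_camera"])
    d=np.linalg.inv(K)@[uv[0],uv[1],1];d=T[:3,:3]@[d[0],-d[1],-d[2]];o=T[:3,3]
    return o+d*(z-o[2])/d[2]
def proj(name,p):
    c=ctrl.camera_info(name);K=np.array(c["camera_matrix"]);T=np.array(c["world_from_camera"])
    q=np.linalg.inv(T)@np.append(p,1);u=K@[q[0],-q[1],-q[2]];return u[:2]/u[2]
def save(name,f,box=None,s=1):
    im=ctrl.get_image(name)[:,:,::-1]
    if box: im=im[box[1]:box[3],box[0]:box[2]]
    cv2.imwrite("pics/"+f,cv2.resize(im,None,fx=s,fy=s,interpolation=cv2.INTER_CUBIC))
def st():
    o=ctrl.get_obs();print(o["t"],np.round(o["ee_pos"],1),np.round(R.from_rotvec(o["orientation"]).as_matrix(),3).tolist(),"F",np.round(o["ft_force"],1),"w",o["width"],o["grasp_force"])
E
python3 - <<'E'
from h import *
st();print(ctrl.hold_point_z)
print(ctrl.camera_info("top"));print(ctrl.camera_info("wrist"))
a=ctrl.get_image("top")[:,:,::-1];b=ctrl.get_image("scene")[:,:,::-1]
cv2.imwrite("pics/a.png",cv2.resize(a,(800,600),interpolation=cv2.INTER_CUBIC));cv2.imwrite("pics/b.png",b)
for n in ["fixture","seat","vee_block","nut","dish","gear","piston","end_stop","fence"]:
    for d in ctrl.look_for("top",n)[:4]:
        r=d["rect"];print(n,round(d["score"],2),np.round(r),np.round(ray("top",((r[0]+r[2])/2,(r[1]+r[3])/2),20)))
E
```

```text
0.0 [ 156.2 -604.6  221.9] [[0.968, 0.25, -0.0], [0.25, -0.968, 0.001], [0.0, -0.001, -1.0]] F [-0.1  0.8  0.8] w 87.83272090884887 0.0
18.700000000000003
{'camera_matrix': array([[445.98490325,   0.        , 252.96172922],
       [  0.        , 445.98490325, 188.62145307],
       [  0.        ,   0.        ,   1.        ]]), 'world_from_camera': array([[ 2.21615753e-02,  9.81553702e-01, -1.89897852e-01,
         2.68439106e+02],
       [-9.99748197e-01,  2.10887546e-02, -7.66859552e-03,
         7.20509682e+01],
       [-3.52242912e-03,  1.90019983e-01,  9.81773904e-01,
         1.35657486e+03],
       [ 0.00000000e+00,  0.00000000e+00,  0.00000000e+00,
         1.00000000e+00]])}
{'camera_matrix': array([[324.13526671,   0.        , 257.57367634],
       [  0.        , 324.13526671, 187.24412339],
       [  0.        ,   0.        ,   1.        ]]), 'world_from_camera': array([[ 2.50743513e-01,  9.23706807e-01,  2.89643619e-01,
         2.36992937e+02],
       [-9.68053554e-01,  2.39230018e-01,  7.51086884e-02,
        -5.83859555e+02],
       [ 8.69584784e-05, -2.99223551e-01,  9.54183032e-01,
         3.83270422e+02],
       [ 0.00000000e+00,  0.00000000e+00,  0.00000000e+00,
         1.00000000e+00]])}
fixture 0.97 [289. 168. 357. 230.] [ 499. -130.   20.]
seat 0.81 [295. 180. 346. 223.] [ 492. -124.   20.]
vee_block 0.76 [218. 196. 240. 218.] [468. 155.  20.]
vee_block 0.56 [218. 238. 236. 253.] [353. 155.  20.]
nut 0.58 [315. 193. 331. 206.] [ 497. -130.   20.]
dish 0.86 [134. 179. 180. 224.] [481. 373.  20.]
gear 0.68 [156. 128. 175. 147.] [683. 360.  20.]
gear 0.68 [289. 170. 360. 228.] [ 501. -135.   20.]
piston 0.59 [184. 234. 209. 257.] [351. 247.  20.]
end_stop 0.6 [344. 190. 350. 207.] [ 502. -204.   20.]
fence 0.56 [300. 172. 360. 195.] [ 548. -153.   20.]
```

View pics/a.png

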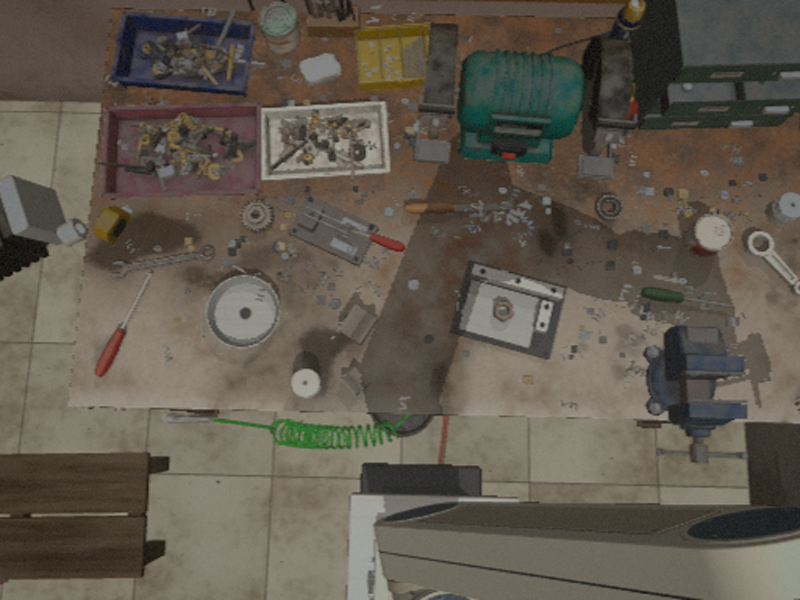

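View pics/b.png

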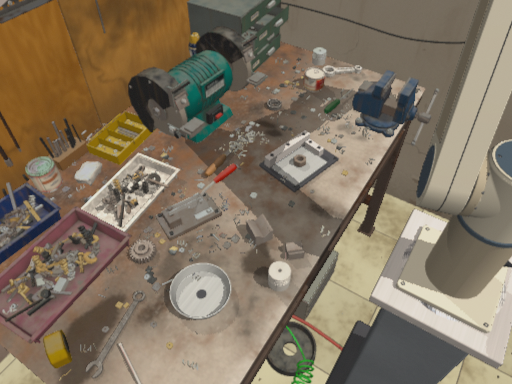

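Vee block candidates in the top image (512x384): the larger at (229,207) and the smaller at (227,245). I take the larger one. The nut is on the fixture at (323,200), with a look-alike ring at about (389,132). The dish is at (157,201). Next I move the wrist camera above the fixture.

```bash
python3 -m creep '[{"translation":[30,-25,-50],"angular":[0,0,0],"jaw":1},{"translation":[75,-62,-80],"angular":[0,0,0],"jaw":1},{"translation":[122,-101,-80],"angular":[0,0,0],"jaw":1},{"translation":[169,-140,-80],"angular":[0,0,0],"jaw":1},{"translation":[216,-179,-80],"angular":[0,0,0],"jaw":1},{"translation":[263,-218,-80],"angular":[0,0,0],"jaw":1},{"translation":[310,-257,-80],"angular":[0,0,0],"jaw":1},{"translation":[357,-296,-80],"angular":[0,0,0],"jaw":1}]'
python3 -m creep '[{"translation":[47,-39,0],"angular":[0,0,0],"jaw":1},{"translation":[90,-75,10],"angular":[0,0,0],"jaw":1},{"translation":[95,-78,40],"angular":[0,0,0],"jaw":1},{"translation":[95,-78,60],"angular":[0,0,0],"jaw":1},{"translation":[95,-78,60],"angular":[0,0,0],"jaw":1},{"translation":[95,-78,60],"angular":[0,0,0],"jaw":1},{"translation":[95,-78,60],"angular":[0,0,0],"jaw":1},{"translation":[95,-78,60],"angular":[0,0,0],"jaw":1}]'
python3 - <<'E'
from h import *
st();save("wrist","c.png",s=1.5)
for n in ["fixture","seat","nut","end_stop","fence"]:
    for d in ctrl.look_for("wrist",n)[:2]:
        r=d["rect"];print(n,round(d["score"],2),np.round(r),np.round(ray("wrist",((r[0]+r[2])/2,(r[1]+r[3])/2),16)))
E
```

```text
t: 1.55
ee_pos: [428.9, -227.5, 303.1]
orientation: [3.116, 0.396, 0.001]
ft_force: [1.2, -0.1, -0.3]
width: 88.1
grasp_force: 0.0
t: 2.55
ee_pos: [500.7, -130.3, 243.5]
orientation: [3.116, 0.395, 0.002]
ft_force: [0.6, -0.7, 0.4]
width: 87.7
grasp_force: 0.0
2.55 [ 500.7 -130.3  243.5] [[0.968, 0.25, 0.001], [0.25, -0.968, -0.0], [0.001, 0.001, -1.0]] F [ 0.6 -0.7  0.4] w 87.67682905433153 0.0
fixture 0.74 [170.  55. 365. 232.] [ 520. -138.   16.]
fixture 0.5 [296. 154. 336. 207.] [ 490. -209.   16.]
seat 0.93 [181.  94. 323. 214.] [ 503. -123.   16.]
nut 0.86 [242. 139. 273. 178.] [ 500. -130.   16.]
end_stop 0.79 [298. 158. 335. 207.] [ 488. -210.   16.]
fence 0.93 [213.  66. 361. 163.] [ 558. -151.   16.]
fence 0.26 [172.  57. 365. 237.] [ 516. -140.   16.]
```

View pics/c.png

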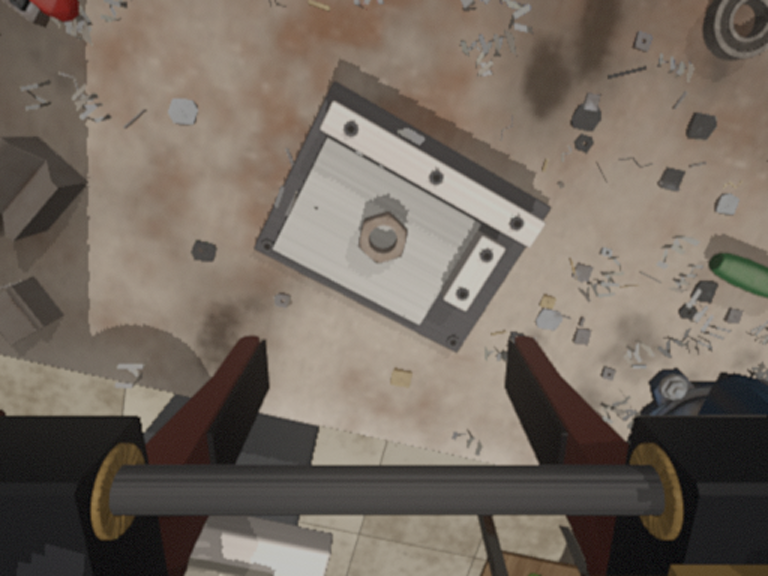

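The wrist view shows the fixture with the fence at the top right, the stop at the right near (470,270) and the nut at (383,237), in 1.5x pixels. I fit its pose from corner readings and overlay the result.

```bash
cat > fit.py <<'E'
from h import *
from scipy.optimize import least_squares
def fw(p,f): c,s=np.cos(p[2]),np.sin(p[2]); return np.array([p[0]+c*f[0]-s*f[1],p[1]+s*f[0]+c*f[1],f[2]])
def fit(cam,pts,x0):
    r=lambda p:np.concatenate([proj(cam,fw(p,f))-np.array(u) for f,u in pts])
    s=least_squares(r,x0,loss="soft_l1");print(np.round(s.x,4),np.round(r(s.x),1));return s.x
E
python3 - <<'E'
from fit import *
pts=[((36,85,16),(328,139)),((-65,85,16),(273,226)),((-65,-55,16),(419,323)),((-75,100,10),(258,245)),((-75,-100,10),(459,350)),
((40,90,44),(321,127)),((40,-90,44),(531,246)),((30,-55,36),(487,234)),((-30,-55,36),(443,290)),((-30,-77,36),(464,313)),((30,-77,36),(505,248))]
p=fit("wrist",[(f,(u[0]/1.5-.17,u[1]/1.5-.17)) for f,u in pts],[500,-130,-.26])
np.save("fix.npy",p)
im=ctrl.get_image("wrist")[:,:,::-1][45:245,160:380];S=3.5
im=cv2.resize(im,None,fx=S,fy=S,interpolation=cv2.INTER_CUBIC)
for f in [[(36,85,16),(-65,85,16),(-65,-55,16),(36,-55,16)],[(40,90,44),(40,-90,44)],[(30,-55,36),(-30,-55,36),(-30,-77,36),(30,-77,36)]]:
    q=np.array([(proj("wrist",fw(p,a))+.5-[160,45])*S-.5 for a in f]).astype(int);cv2.polylines(im,[q],True,(0,0,255),1)
n=ray("wrist",(384/1.5,238/1.5),35);print(n)
for k in range(-1,1):
  for a in [0]:
    q=np.array([(proj("wrist",fw([n[0],n[1],p[2]],(20.8*np.cos(t),20.8*np.sin(t),35)))+.5-[160,45])*S-.5 for t in np.arange(6)*np.pi/3+np.pi/2]).astype(int)
cv2.polylines(im,[q],True,(0,255,0),1)
cv2.imwrite("pics/d.png",im)
E
```

```text
[ 5.104961e+02 -1.406633e+02 -2.587000e-01] [ 0.5 -3.9 -0.6 13.2  0.4  0.4 -3.9  0.5 -1.4  2.  -0.3 -1.5  0.6  0.5
 -2.  -0.2  0.3  5.2  1.8 -1.8  1.9 -0.5]
[ 502.46178178 -128.10492048   35.        ]
```

View pics/d.png

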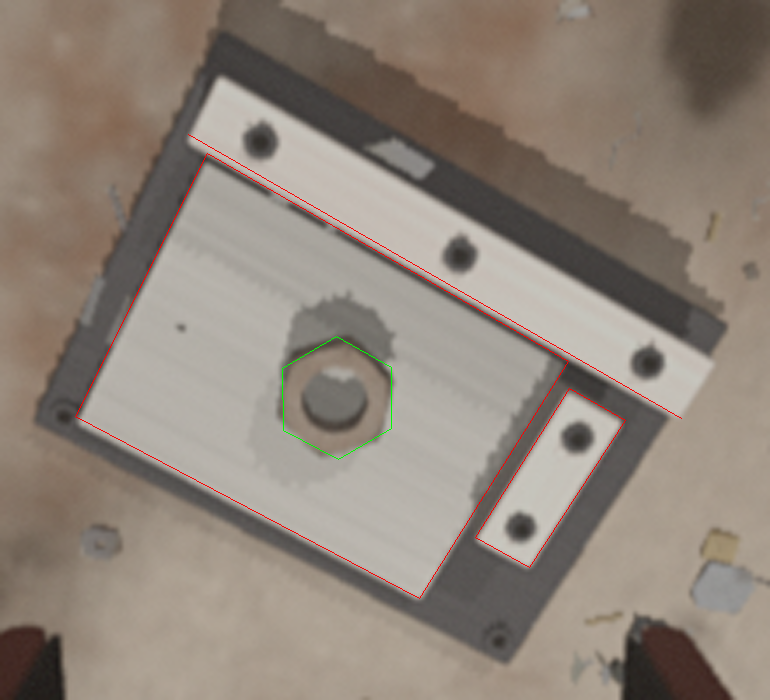

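```bash
python3 -m creep '[{"translation":[2,-2,40],"angular":[0,0,0],"jaw":0.7},{"translation":[2,-2,90],"angular":[0,0,0],"jaw":0.7},{"translation":[2,-2,140],"angular":[0,0,0],"jaw":0.7},{"translation":[2,-2,180],"angular":[0,0,0],"jaw":0.7},{"translation":[2,-2,205],"angular":[0,0,0],"jaw":0.7},{"translation":[2,-2,218],"angular":[0,0,0],"jaw":0.7},{"translation":[2,-2,224],"angular":[0,0,0],"jaw":0.7},{"translation":[2,-2,224],"angular":[0,0,0],"jaw":0.7}]'
python3 -m creep '[{"translation":[0,0,0],"angular":[0,0,0],"jaw":0.3},{"translation":[0,0,0],"angular":[0,0,0],"jaw":0.3},{"translation":[0,0,0],"angular":[0,0,0],"jaw":0.3},{"translation":[0,0,0],"angular":[0,0,0],"jaw":0.3},{"translation":[0,0,0],"angular":[0,0,0],"jaw":0.3},{"translation":[0,0,0],"angular":[0,0,0],"jaw":0.3},{"translation":[0,0,0],"angular":[0,0,0],"jaw":0.3},{"translation":[0,0,0],"angular":[0,0,0],"jaw":0.3}]'
```

```text
t: 3.9
ee_pos: [502.2, -127.6, 19.0]
orientation: [3.116, 0.396, 0.001]
ft_force: [0.0, 1.0, 0.8]
width: 61.7
grasp_force: 0.0
t: 4.9
ee_pos: [502.2, -127.6, 19.2]
orientation: [3.116, 0.396, 0.001]
ft_force: [-0.6, 0.0, 6.5]
width: 37.6
grasp_force: 30.0
```

```bash
python3 -m creep '[{"translation":[0,0,-50],"angular":[0,0,0],"jaw":0.3},{"translation":[0,0,-110],"angular":[0,0,0],"jaw":0.3},{"translation":[6,-30,-160],"angular":[0,0,0],"jaw":0.3},{"translation":[18,-80,-180],"angular":[0,0,0],"jaw":0.3},{"translation":[31,-140,-180],"angular":[0,0,0],"jaw":0.3},{"translation":[44,-200,-180],"angular":[0,0,0],"jaw":0.3},{"translation":[57,-260,-180],"angular":[0,0,0],"jaw":0.3},{"translation":[70,-320,-180],"angular":[0,0,0],"jaw":0.3}]'
python3 -m creep '[{"translation":[11,-55,0],"angular":[0,0,0],"jaw":0.3},{"translation":[24,-110,0],"angular":[0,0,0],"jaw":0.3},{"translation":[32,-150,20],"angular":[0,0,0],"jaw":0.3},{"translation":[35,-168,50],"angular":[0,0,0],"jaw":0.3},{"translation":[35,-170,80],"angular":[0,0,0],"jaw":0.3},{"translation":[35,-170,80],"angular":[0,0,0],"jaw":0.3},{"translation":[35,-170,80],"angular":[0,0,0],"jaw":0.3},{"translation":[35,-170,80],"angular":[0,0,0],"jaw":0.3}]'
python3 - <<'E'
from h import *
st();im=ctrl.get_image("wrist")
cv2.imwrite("pics/e.png",im[:,:,::-1])
for n in ["dish","nut"]:
    for d in ctrl.look_for("wrist",n)[:2]:
        r=d["rect"];print(n,round(d["score"],2),np.round(r),np.round(ray("wrist",((r[0]+r[2])/2,(r[1]+r[3])/2),28)))
E
```

```text
t: 5.9
ee_pos: [489.1, 201.7, 198.7]
orientation: [3.116, 0.396, 0.0]
ft_force: [-0.2, 0.2, -0.9]
width: 37.9
grasp_force: 30.0
t: 6.9
ee_pos: [481.9, 373.4, 120.2]
orientation: [-3.116, -0.395, -0.003]
ft_force: [-0.6, -0.4, -0.8]
width: 37.6
grasp_force: 30.0
6.9 [481.9 373.4 120.2] [[0.968, 0.25, 0.002], [0.25, -0.968, 0.001], [0.002, -0.001, -1.0]] F [-0.6 -0.4 -0.8] w 37.59746192053772 29.999128140625544
dish 0.56 [169.  92. 345. 259.] [495. 377.  28.]
nut 0.83 [225. 212. 297. 293.] [429. 356.  28.]
```

View pics/e.png

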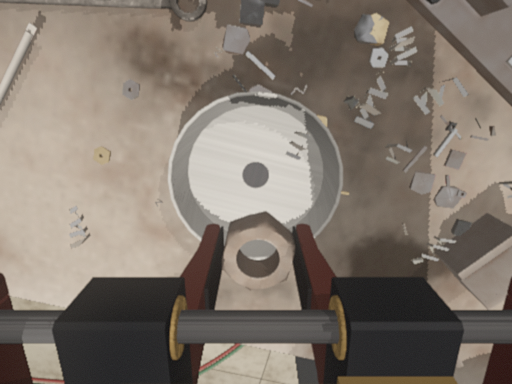

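The nut is held at (258,255), with the dish behind it and its centre mark at (256,174).

```bash
python3 - <<'E'
from h import *
print(ray("wrist",(256,174),4), ray("top",(157,201),28))
E
```

```text
[489.95208406 376.54722479   4.        ] [481.11807874 371.36007692  28.        ]
```

```bash
python3 -m creep '[{"translation":[7,-2,30],"angular":[0,0,0],"jaw":0.3},{"translation":[7,-2,65],"angular":[0,0,0],"jaw":0.3},{"translation":[7,-2,92],"angular":[0,0,0],"jaw":0.3},{"translation":[7,-2,105],"angular":[0,0,0],"jaw":0.3},{"translation":[7,-2,111],"angular":[0,0,0],"jaw":0.3},{"translation":[7,-2,111],"angular":[0,0,0],"jaw":0.7},{"translation":[7,-2,111],"angular":[0,0,0],"jaw":0.7},{"translation":[7,-2,111],"angular":[0,0,0],"jaw":0.7}]'
python3 -m creep '[{"translation":[0,0,-2],"angular":[0,0,0],"jaw":0.7},{"translation":[0,0,-15],"angular":[0,0,0],"jaw":0.7},{"translation":[0,0,-50],"angular":[0,0,0],"jaw":0.7},{"translation":[0,0,-100],"angular":[0,0,0],"jaw":0.7},{"translation":[0,0,-150],"angular":[0,0,0],"jaw":0.7},{"translation":[-10,30,-200],"angular":[0,0,0],"jaw":1},{"translation":[-25,75,-235],"angular":[0,0,0],"jaw":1},{"translation":[-45,130,-235],"angular":[0,0,0],"jaw":1}]'
python3 - <<'E'
from h import *
st();im=ctrl.get_image("wrist")
cv2.imwrite("pics/f.png",cv2.resize(im[:,:,::-1],None,fx=1.5,fy=1.5,interpolation=cv2.INTER_CUBIC))
for n in ["dish","nut","vee_block"]:
    for d in ctrl.look_for("wrist",n)[:3]:
        r=d["rect"];print(n,round(d["score"],2),np.round(r),np.round(ray("wrist",((r[0]+r[2])/2,(r[1]+r[3])/2),20)))
E
```

```text
t: 8.05
ee_pos: [487.7, 377.3, 8.6]
orientation: [-3.116, -0.396, -0.002]
ft_force: [-0.3, -0.8, -0.3]
width: 60.8
grasp_force: 0.0
t: 9.05
ee_pos: [477.9, 239.8, 246.9]
orientation: [-3.114, -0.398, -0.012]
ft_force: [0.8, 0.1, 0.1]
width: 86.2
grasp_force: 0.0
9.05 [477.9 239.8 246.9] [[0.968, 0.252, 0.007], [0.251, -0.968, 0.003], [0.008, -0.001, -1.0]] F [0.8 0.1 0.1] w 86.19821671154162 0.0
dish 0.77 [ 83.  58. 210. 180.] [488. 372.  20.]
nut 0.81 [133. 106. 165. 139.] [486. 371.  20.]
vee_block 0.87 [290. 148. 359. 215.] [468. 151.  20.]
```

View pics/f.png

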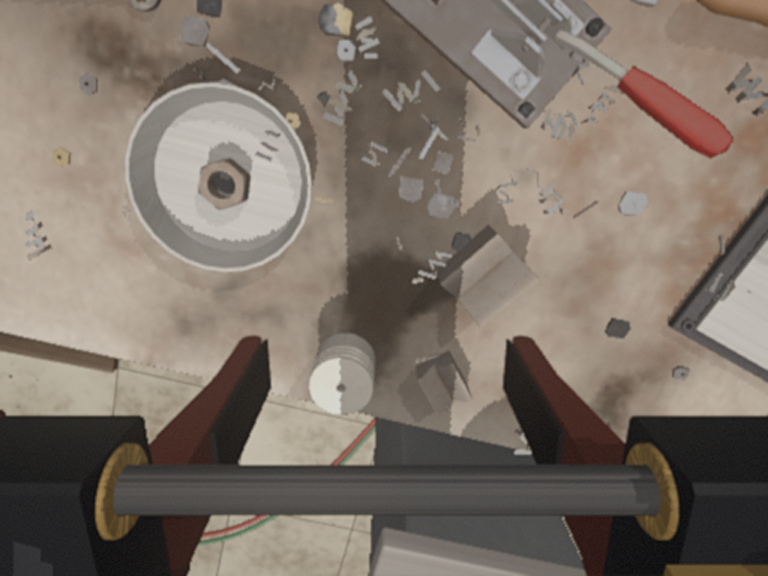

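The nut lies in the dish at (223,183). The larger vee block is at (487,275) and the smaller one at (432,385). I move closer to get the block's pose.

```bash
python3 -m creep '[{"translation":[-15,30,0],"angular":[0,0,0],"jaw":1},{"translation":[-36,75,30],"angular":[0,0,0],"jaw":1},{"translation":[-40,81,50],"angular":[0,0,0],"jaw":1},{"translation":[-40,81,50],"angular":[0,0,0],"jaw":1},{"translation":[-40,81,50],"angular":[0,0,0],"jaw":1},{"translation":[-40,81,50],"angular":[0,0,0],"jaw":1},{"translation":[-40,81,50],"angular":[0,0,0],"jaw":1},{"translation":[-40,81,50],"angular":[0,0,0],"jaw":1}]'
python3 - <<'E'
from h import *
st();im=ctrl.get_image("wrist")
for n in ["vee_block"]:
    for d in ctrl.look_for("wrist",n)[:3]:
        r=d["rect"];print(n,round(d["score"],2),np.round(r),np.round(ray("wrist",((r[0]+r[2])/2,(r[1]+r[3])/2),20)))
cv2.imwrite("pics/g.png",cv2.resize(im[100:270,180:380,::-1],None,fx=3.5,fy=3.5,interpolation=cv2.INTER_CUBIC))
E
```

```text
t: 10.25
ee_pos: [457.9, 151.6, 193.0]
orientation: [-3.116, -0.397, -0.001]
ft_force: [0.7, -0.4, -0.8]
width: 87.8
grasp_force: 0.0
10.25 [457.9 151.6 193. ] [[0.968, 0.25, 0.001], [0.25, -0.968, 0.0], [0.001, -0.0, -1.0]] F [ 0.7 -0.4 -0.8] w 87.78481603937584 0.0
vee_block 0.77 [221. 118. 301. 197.] [470. 150.  20.]
vee_block 0.65 [208. 220. 255. 271.] [362. 157.  20.]
```

View pics/g.png

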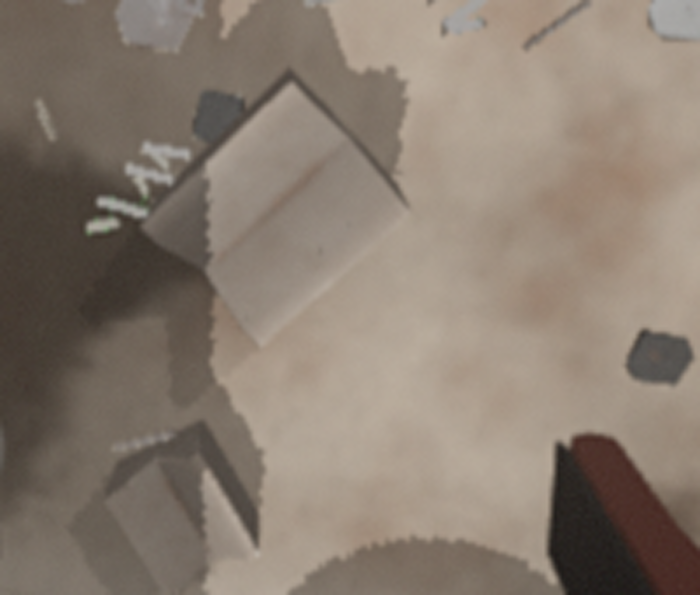

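The crop confirms the larger block: it stands vee up with top corners at (290,80), (407,208), (262,345) and (143,228), long side along the vee. The small one is at (180,500). I fit the pose and the turn needed.

```bash
python3 - <<'E'
from fit import *
pts=[((30,25,40),(290,81)),((30,-25,40),(407,207)),((-30,-25,40),(262,345)),((-30,25,40),(143,228))]
p=fit("wrist",[(f,(180+(u[0]+.5)/3.5-.5,100+(u[1]+.5)/3.5-.5)) for f,u in pts],[470,150,-.53])
o=ctrl.get_obs();M=R.from_rotvec(o["orientation"]).as_matrix()
print(o["qpos"],o["ee_pos"])
d=np.array([p[0],p[1],31])-o["ee_pos"];print("tool shift",M.T@d,"yaw x",np.arctan2(M[1,0],M[0,0]))
E
```

```text
[468.9942 153.1041  -0.5433] [ 0.  -0.7  1.8  0.  -0.1  0.6 -1.3  0.1]
[2.94728929e-01 2.55614676e-01 1.96391339e+00 1.28464967e-05
 9.21792438e-01 1.61261471e+00] [457.78556785 151.4095816  192.83879606]
tool shift [ 11.23216411   1.16747254 161.84182617] yaw x 0.25290278009654976
```

```bash
python3 -m creep '[{"translation":[11,1,10],"angular":[0,0,0.18],"jaw":1},{"translation":[11,1,30],"angular":[0,0,0.36],"jaw":1},{"translation":[11,1,60],"angular":[0,0,0.54],"jaw":1},{"translation":[11,1,90],"angular":[0,0,0.7],"jaw":1},{"translation":[11,1,120],"angular":[0,0,0.796],"jaw":1},{"translation":[11,1,145],"angular":[0,0,0.796],"jaw":1},{"translation":[11,1,158],"angular":[0,0,0.796],"jaw":1},{"translation":[11,1,162],"angular":[0,0,0.796],"jaw":1}]'
python3 -m creep '[{"translation":[0,0,0],"angular":[0,0,0],"jaw":0.4},{"translation":[0,0,0],"angular":[0,0,0],"jaw":0.4},{"translation":[0,0,0],"angular":[0,0,0],"jaw":0.4},{"translation":[0,0,0],"angular":[0,0,0],"jaw":0.4},{"translation":[0,0,0],"angular":[0,0,0],"jaw":0.4},{"translation":[0,0,0],"angular":[0,0,0],"jaw":0.4},{"translation":[0,0,0],"angular":[0,0,0],"jaw":0.4},{"translation":[0,0,0],"angular":[0,0,0],"jaw":0.4}]'
python3 -c "from h import *;st();print(ctrl.get_obs()['qpos'])"
```

```text
t: 11.35
ee_pos: [468.5, 153.0, 30.2]
orientation: [3.026, -0.843, -0.001]
ft_force: [0.3, -0.2, 0.3]
width: 87.6
grasp_force: 0.0
t: 12.35
ee_pos: [468.8, 153.1, 31.0]
orientation: [-3.026, 0.843, -0.001]
ft_force: [-0.7, -0.4, 6.2]
width: 49.6
grasp_force: 29.9
12.35 [468.8 153.1  31. ] [[0.856, -0.517, 0.0], [-0.517, -0.856, 0.0], [0.0, -0.0, -1.0]] F [-0.7 -0.4  6.2] w 49.61164278820729 29.929703772068024
[ 2.91549101e-01  5.55270489e-01  2.01710697e+00 -2.45195844e-05
  5.68812333e-01  2.40556130e+00]
```

```bash
python3 -m creep '[{"translation":[0,0,-15],"angular":[0,0,0],"jaw":0.4},{"translation":[0,0,-50],"angular":[0,0,0],"jaw":0.4},{"translation":[0,0,-90],"angular":[0,0,-0.1],"jaw":0.4},{"translation":[15,18,-120],"angular":[0,0,-0.25],"jaw":0.4},{"translation":[40,49,-140],"angular":[0,0,-0.4],"jaw":0.4},{"translation":[67,82,-140],"angular":[0,0,-0.56],"jaw":0.4},{"translation":[94,115,-140],"angular":[0,0,-0.72],"jaw":0.4},{"translation":[121,148,-140],"angular":[0,0,-0.88],"jaw":0.4}]'
cat > tgt.py <<'E'
import sys
from fit import *
# fixture-frame xy and world z of the TCP -> tool shift and turn
p=np.load("fix.npy");fx,fy,z=map(float,sys.argv[1:4])
o=ctrl.get_obs();M=R.from_rotvec(o["orientation"]).as_matrix()
t=fw(p,(fx,fy,z));print("shift",np.round(M.T@(t-o["ee_pos"]),1),"turn tool z",round(-(p[2]+np.pi/2-np.arctan2(M[1,0],M[0,0])),4))
c=fw([0,0,-p[2]],o["ee_pos"]-[p[0],p[1],0]);f=fw([0,0,-p[2]],o["ft_force"])
print("fixture pos",np.round(c,1),"force",np.round(f,1),"w",o["width"],"gf",o["grasp_force"],"tilt",M[:,2])
E
python3 tgt.py 9 -19 97
```

```text
t: 13.35
ee_pos: [495.2, -37.4, 171.2]
orientation: [-3.096, -0.535, 0.0]
ft_force: [0.2, -0.0, -4.4]
width: 49.8
grasp_force: 29.9
shift [-23.6 123.2  74.2] turn tool z -0.9699
fixture pos [-41.2  95.9 171.2] force [ 0.2  0.  -4.4] w 49.75980567950806 gf 29.924798905849457 tilt [-1.84271670e-04  1.11793638e-04 -9.99999977e-01]
```

```bash
python3 -m creep '[{"translation":[-4,22,0],"angular":[0,0,-0.16],"jaw":0.4},{"translation":[-9,45,0],"angular":[0,0,-0.32],"jaw":0.4},{"translation":[-13,70,10],"angular":[0,0,-0.48],"jaw":0.4},{"translation":[-18,95,25],"angular":[0,0,-0.64],"jaw":0.4},{"translation":[-22,115,45],"angular":[0,0,-0.8],"jaw":0.4},{"translation":[-23.6,123.2,62],"angular":[0,0,-0.93],"jaw":0.4},{"translation":[-23.6,123.2,72],"angular":[0,0,-0.97],"jaw":0.4},{"translation":[-23.6,123.2,74],"angular":[0,0,-0.97],"jaw":0.4}]'
python3 tgt.py 9 -19 50
python3 - <<'E'
from h import *
im=ctrl.get_image("wrist")
cv2.imwrite("pics/i.png",cv2.resize(im[60:,:,::-1],None,fx=1.5,fy=1.5,interpolation=cv2.INTER_CUBIC))
E
```

```text
t: 14.35
ee_pos: [513.2, -160.0, 96.2]
orientation: [-2.494, -1.908, 0.002]
ft_force: [0.2, 0.3, -4.0]
width: 49.8
grasp_force: 29.9
shift [-1.   1.5 46.2] turn tool z -0.006
fixture pos [  7.6 -18.   96.2] force [ 0.1  0.4 -4. ] w 49.79057448927101 gf 29.925971031188965 tilt [-2.03835452e-03  7.22494202e-04 -9.99997662e-01]
```

View pics/i.png

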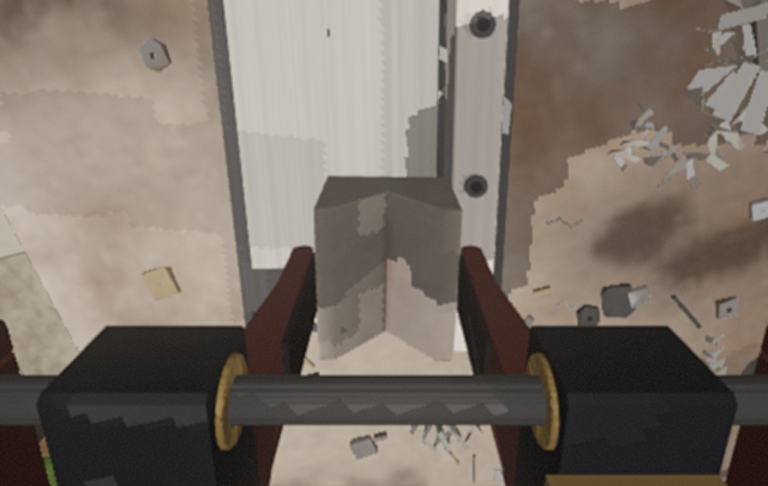

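```bash
python3 -m creep '[{"translation":[0,0,8],"angular":[0,0,0],"jaw":0.4},{"translation":[0,0,18],"angular":[0,0,0],"jaw":0.4},{"translation":[0,0,28],"angular":[0,0,0],"jaw":0.4},{"translation":[0,0,36],"angular":[0,0,0],"jaw":0.4},{"translation":[0,0,41],"angular":[0,0,0],"jaw":0.4},{"translation":[0,0,44],"angular":[0,0,0],"jaw":0.4},{"translation":[0,0,45.5],"angular":[0,0,0],"jaw":0.4},{"translation":[0,0,46],"angular":[0,0,0],"jaw":0.4}]'
python3 tgt.py 15 -25 47
```

```text
t: 15.4
ee_pos: [514.3, -160.3, 50.8]
orientation: [2.494, 1.91, 0.0]
ft_force: [-0.1, -0.7, -3.4]
width: 50.0
grasp_force: 29.9
shift [-7.   6.4  3.8] turn tool z -0.0053
fixture pos [  8.7 -18.   50.8] force [ 0.1 -0.7 -3.4] w 50.03915261262869 gf 29.926112294197083 tilt [ 2.47184481e-04 -8.65603606e-05 -9.99999966e-01]
```

```bash
python3 -m creep '[{"translation":[0,0,1],"angular":[0,0,-0.005],"jaw":0.4},{"translation":[-1,1,2],"angular":[0,0,-0.005],"jaw":0.4},{"translation":[-2,2,2.5],"angular":[0,0,-0.005],"jaw":0.4},{"translation":[-3,3,2.5],"angular":[0,0,-0.005],"jaw":0.4},{"translation":[-4,4,2.5],"angular":[0,0,-0.005],"jaw":0.4},{"translation":[-5,4.5,2.5],"angular":[0,0,-0.005],"jaw":0.4},{"translation":[-5.5,5,2.5],"angular":[0,0,-0.005],"jaw":0.4},{"translation":[-5.5,5,2.5],"angular":[0,0,-0.005],"jaw":0.4}]'
python3 tgt.py 15 -25 47
```

```text
t: 16.4
ee_pos: [516.2, -166.2, 47.8]
orientation: [-2.487, -1.915, 0.002]
ft_force: [-5.0, 3.7, -3.3]
width: 49.6
grasp_force: 29.9
shift [-1.7  2.9  0.8] turn tool z -0.0
fixture pos [ 12.1 -23.3  47.8] force [-5.8  2.3 -3.3] w 49.64051709290791 gf 29.894339740276337 tilt [-0.00271908  0.00107141 -0.99999573]
```

```bash
python3 -m creep '[{"translation":[0,-1,0],"angular":[0,0,0],"jaw":0.4},{"translation":[-0.5,-1,0],"angular":[0,0,0],"jaw":0.4},{"translation":[-1,-1,0],"angular":[0,0,0],"jaw":0.4},{"translation":[-1.5,-1,0],"angular":[0,0,0],"jaw":0.4},{"translation":[-2,-1,0],"angular":[0,0,0],"jaw":0.4},{"translation":[-2,-1,0],"angular":[0,0,0],"jaw":0.4},{"translation":[-2,-1,0],"angular":[0,0,0],"jaw":0.4},{"translation":[-2,-1,0],"angular":[0,0,0],"jaw":0.4}]'
python3 tgt.py 15 -25 47
```

```text
t: 17.4
ee_pos: [515.9, -167.1, 48.1]
orientation: [-2.489, -1.914, -0.001]
ft_force: [-1.6, 10.0, -2.9]
width: 49.7
grasp_force: 29.9
shift [-0.8  3.   1.1] turn tool z -0.0006
fixture pos [ 12.  -24.2  48.1] force [-4.1  9.3 -2.9] w 49.650839702921964 gf 29.89128291606903 tilt [-6.16548134e-04  1.83646974e-03 -9.99998124e-01]
```

```bash
python3 -m creep '[{"translation":[1,0,0],"angular":[0,0,0],"jaw":0.4},{"translation":[1,0,0.6],"angular":[0,0,0],"jaw":0.4},{"translation":[1,0,1.2],"angular":[0,0,0],"jaw":0.4},{"translation":[1,0,1.8],"angular":[0,0,0],"jaw":0.4},{"translation":[1,0,2.2],"angular":[0,0,0],"jaw":0.4},{"translation":[1,0,2.5],"angular":[0,0,0],"jaw":0.4},{"translation":[1,0,2.5],"angular":[0,0,0],"jaw":0.4},{"translation":[1,0,2.5],"angular":[0,0,0],"jaw":0.4}]'
python3 tgt.py 15 -25 47
```

```text
t: 18.4
ee_pos: [516.0, -166.9, 47.1]
orientation: [-2.489, -1.915, -0.0]
ft_force: [-7.6, 8.6, 14.1]
width: 49.8
grasp_force: 29.9
shift [-1.1  2.9  0.1] turn tool z -0.0004
fixture pos [ 12.1 -23.9  47.1] force [-9.6  6.4 14.1] w 49.77504349741869 gf 29.89421546459198 tilt [-5.62232461e-04  9.48474384e-04 -9.99999392e-01]
```

```bash
python3 -m creep '[{"translation":[0,0,-0.5],"angular":[0,0,0],"jaw":0.75},{"translation":[0,-1,-1],"angular":[0,0,0],"jaw":0.75},{"translation":[0,-1,-1],"angular":[0,0,0],"jaw":0.75},{"translation":[0,-1,-3],"angular":[0,0,0],"jaw":0.75},{"translation":[0,-1,-15],"angular":[0,0,0],"jaw":0.75},{"translation":[0,-1,-35],"angular":[0,0,0],"jaw":0},{"translation":[0,-1,-50],"angular":[0,0,0.16],"jaw":0},{"translation":[0,-1,-50],"angular":[0,0,0.33],"jaw":0}]'
python3 -m creep '[{"translation":[0,0,0],"angular":[0,0,0.17],"jaw":0},{"translation":[0,0,0],"angular":[0,0,0.35],"jaw":0},{"translation":[0,0,0],"angular":[0,0,0.53],"jaw":0},{"translation":[0,0,0],"angular":[0,0,0.71],"jaw":0},{"translation":[0,0,0],"angular":[0,0,0.89],"jaw":0},{"translation":[0,0,0],"angular":[0,0,1.07],"jaw":0},{"translation":[0,0,0],"angular":[0,0,1.24],"jaw":0},{"translation":[0,0,0],"angular":[0,0,1.24],"jaw":0}]'
python3 tgt.py 13 -24 60
python3 - <<'E'
from h import *
save("wrist","j.png",(100,60,420,300),2)
E
```

```text
t: 19.4
ee_pos: [516.5, -167.7, 97.8]
orientation: [2.773, 1.472, 0.003]
ft_force: [0.5, 0.7, -0.2]
width: 38.9
grasp_force: 0.0
t: 20.4
ee_pos: [515.6, -167.4, 96.4]
orientation: [3.116, -0.402, 0.001]
ft_force: [-0.4, -0.2, 0.7]
width: 0.1
grasp_force: 0.0
shift [ 1.2 -0.5 36.4] turn tool z -1.5688
fixture pos [ 11.8 -24.5  96.4] force [-0.3 -0.3  0.7] w 0.07916708796939576 gf 0.0 tilt [ 7.66238608e-04 -2.75840911e-04 -9.99999668e-01]
```

View pics/j.png

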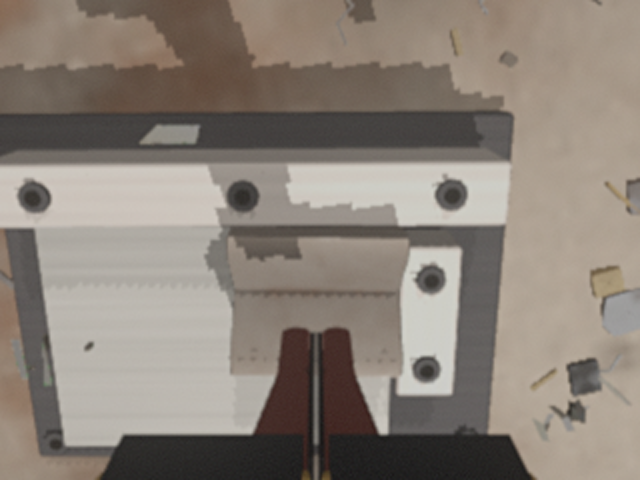

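The block lies at (318,305), parallel to the fence and against the stop. The shut fingers are above the vee. I lower into the vee toward the fence-side flank.

```bash
python3 -m creep '[{"translation":[1.5,0,12],"angular":[0,0,0],"jaw":0},{"translation":[1.5,0,24],"angular":[0,0,0],"jaw":0},{"translation":[1.5,0,33],"angular":[0,0,0],"jaw":0},{"translation":[1.5,0,38],"angular":[0,0,0],"jaw":0},{"translation":[1.5,0,41],"angular":[0,0,0],"jaw":0},{"translation":[1.5,0,42.5],"angular":[0,0,0],"jaw":0},{"translation":[1.5,0,44],"angular":[0,0,0],"jaw":0},{"translation":[1.5,0,44],"angular":[0,0,0],"jaw":0}]'
python3 tgt.py 13 -24 52
python3 -m creep '[{"translation":[0.5,0,0.5],"angular":[0,0,0],"jaw":0},{"translation":[1,0,1],"angular":[0,0,0],"jaw":0},{"translation":[1.5,0,1.5],"angular":[0,0,0],"jaw":0},{"translation":[2,0,2],"angular":[0,0,0],"jaw":0},{"translation":[2,0,2],"angular":[0,0,0],"jaw":0},{"translation":[2,0,2],"angular":[0,0,0],"jaw":0},{"translation":[2,0,2],"angular":[0,0,0],"jaw":0},{"translation":[2,0,2],"angular":[0,0,0],"jaw":0}]'
python3 tgt.py 13 -24 52
```

```text
t: 21.45
ee_pos: [516.9, -167.7, 51.8]
orientation: [3.115, -0.404, 0.0]
ft_force: [-0.3, -0.5, 0.4]
width: 0.3
grasp_force: 0.0
shift [-0.1 -0.5 -0.2] turn tool z -1.5702
fixture pos [ 13.1 -24.5  51.8] force [-0.1 -0.5  0.4] w 0.30101522696684596 gf 0.0 tilt [ 2.42843628e-04 -8.26479846e-05 -9.99999967e-01]
t: 22.45
ee_pos: [518.0, -168.0, 50.5]
orientation: [-3.115, 0.404, 0.002]
ft_force: [-6.3, 1.4, 12.7]
width: 0.2
grasp_force: 7.0
shift [-1.3 -0.5 -1.5] turn tool z -1.5701
fixture pos [ 14.3 -24.5  50.5] force [-6.5 -0.3 12.7] w 0.23852142840851093 gf 6.986118642962538 tilt [-1.36629279e-03  3.51723251e-04 -9.99999005e-01]
```

```bash
python3 -m creep '[{"translation":[0.5,0,0],"angular":[0,0,0],"jaw":0},{"translation":[1,0,0],"angular":[0,0,0],"jaw":0},{"translation":[1.5,0,0.2],"angular":[0,0,0],"jaw":0},{"translation":[1.5,0,0.2],"angular":[0,0,0],"jaw":0},{"translation":[1.5,0,0.2],"angular":[0,0,0],"jaw":0},{"translation":[1.5,0,0.2],"angular":[0,0,0],"jaw":0},{"translation":[1.5,0,0.2],"angular":[0,0,0],"jaw":0},{"translation":[1.5,0,0.2],"angular":[0,0,0],"jaw":0}]'
python3 tgt.py 13 -24 52
```

```text
t: 23.45
ee_pos: [518.3, -168.1, 50.5]
orientation: [-3.115, 0.404, 0.006]
ft_force: [-10.2, 1.9, 19.2]
width: 0.4
grasp_force: 10.4
shift [-1.5 -0.5 -1.5] turn tool z -1.5702
fixture pos [ 14.5 -24.5  50.5] force [-10.4  -0.8  19.2] w 0.4240463257724918 gf 10.394193431711756 tilt [-0.00365394  0.00104208 -0.99999278]
```

```bash
python3 -m creep '[{"translation":[0.5,0,-0.2],"angular":[0,0,0],"jaw":0},{"translation":[1,0,-0.4],"angular":[0,0,0],"jaw":0},{"translation":[1.5,0,-0.7],"angular":[0,0,0],"jaw":0},{"translation":[1.5,0,-0.7],"angular":[0,0,0],"jaw":0},{"translation":[1.5,0,-0.7],"angular":[0,0,0],"jaw":0},{"translation":[1.5,0,-0.7],"angular":[0,0,0],"jaw":0},{"translation":[1.5,0,-0.7],"angular":[0,0,0],"jaw":0},{"translation":[1.5,0,-0.7],"angular":[0,0,0],"jaw":0}]'
python3 tgt.py 13 -24 52
python3 - <<'E'
from h import *
save("wrist","k.png",(100,60,420,300),2)
for n in ["nut","dish"]:
    for d in ctrl.look_for("top",n)[:1]: print(n,d)
E
```

```text
t: 24.45
ee_pos: [518.5, -168.1, 50.5]
orientation: [-3.115, 0.404, 0.01]
ft_force: [-11.5, 3.0, 15.9]
width: 0.7
grasp_force: 10.0
shift [-1.8 -0.5 -1.4] turn tool z -1.5701
fixture pos [ 14.8 -24.5  50.5] force [-11.9  -0.1  15.9] w 0.7014858153837499 gf 10.02512033446692 tilt [-0.00607456  0.00173581 -0.99998004]
nut {'rect': [314.9, 193.1, 330.6, 206.4], 'score': 0.58}
dish {'rect': [134.5, 178.6, 179.7, 224.2], 'score': 0.86}
```

View pics/k.png

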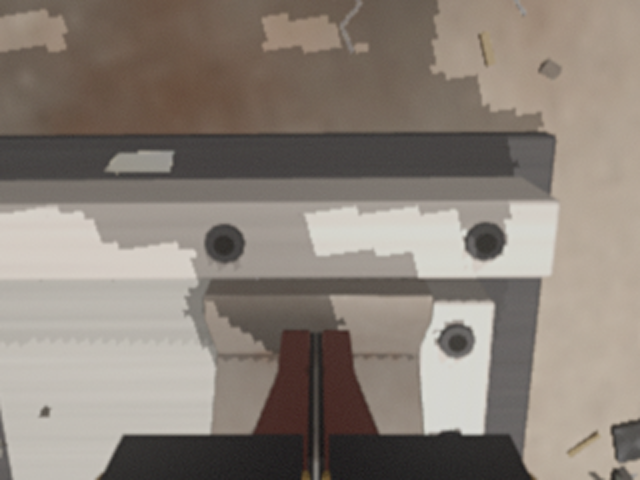

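```bash
python3 - <<'E'
from fit import *
p=np.load("fix.npy")
for n,u,z in [("block far",(320,295),56),("block far2",(210,295),56),("block far r",(432,296),56),("fence",(320,277),44),("fence l",(210,278),44),("block end",(432,300),56),("stop",(432,303),36),("blk bot r",(420,400),56)]:
    w=ray("wrist",(u[0]/2+100,u[1]/2+60),z);print(n,np.round(fw([0,0,-p[2]],w-[p[0],p[1],0]),1))
E
```

```text
block far [ 38.5 -25.6  56. ]
block far2 [38.4  2.7 56. ]
block far r [ 38.2 -54.4  56. ]
fence [ 39.1 -25.7  44. ]
fence l [38.8  4.5 44. ]
block end [ 37.1 -54.4  56. ]
stop [ 28.2 -58.4  36. ]
blk bot r [  8.  -52.8  56. ]
```

```bash
python3 -m creep '[{"translation":[0.5,0,-0.2],"angular":[0,0,0],"jaw":0},{"translation":[1,0,-0.4],"angular":[0,0,0],"jaw":0},{"translation":[1.2,0,-0.5],"angular":[0,0,0],"jaw":0},{"translation":[1.2,0,-0.5],"angular":[0,0,0],"jaw":0},{"translation":[1.2,0,-0.5],"angular":[0,0,0],"jaw":0},{"translation":[1.2,0,-0.5],"angular":[0,0,0],"jaw":0},{"translation":[1.2,0,-0.5],"angular":[0,0,0],"jaw":0},{"translation":[1.2,0,-0.5],"angular":[0,0,0],"jaw":0}]'
python3 tgt.py 13 -24 52
python3 - <<'E'
from h import *
ctrl.get_image("top")
for n in ["nut","dish","gear","piston"]:
    for d in ctrl.look_for("top",n)[:1]:
        r=d["rect"];print(n,np.round(ray("top",((r[0]+r[2])/2,(r[1]+r[3])/2),20)))
st()
E
```

```text
t: 25.6
ee_pos: [518.7, -168.2, 50.6]
orientation: [-3.114, 0.404, 0.013]
ft_force: [-12.5, 1.6, 14.9]
width: -0.0
grasp_force: 10.1
shift [-2.  -0.5 -1.3] turn tool z -1.5701
fixture pos [ 15.  -24.5  50.6] force [-12.5  -1.7  14.9] w -0.04466530474035507 gf 10.123589483555406 tilt [-0.00810323  0.00231195 -0.9999645 ]
nut [485. 377.  20.]
dish [482. 376.  20.]
gear [676. 354.  20.]
piston [574. -94.  20.]
25.85 [ 518.7 -168.2   50.6] [[0.967, -0.255, -0.008], [-0.255, -0.967, 0.002], [-0.008, -0.0, -1.0]] F [-13.1   1.9  15.2] w 0.4796684494873009 10.123879422317259
```

The push is steady at about 13 N into the fence and 15 N down. The nut is in the dish. I'm handing in.

```bash
python3 -c "from workcell import ctrl;print(ctrl.close_job())"
```

```text
the job is handed in; nothing more can be done
None
```

I handed the job in at about 26 s (no verdict was returned): the nut is in the dish, and the larger vee block is home against fence and stop, under a steady diagonal push of about 13 N into the fence and 15 N down; neither gear nor piston was approached, though the last check misread the piston's position.

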